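Pair the espresso cups with their saucers

ROBOT

A 7-joint arm with a two-finger parallel gripper is mounted at the origin on the work surface. World frame = base frame: x ahead of the robot, y to its left, z up, the work surface at z = 0. Lengths are in m, angles in rad, forces in N, time in s.
With the tool pointing down it reaches from about 0.35 to 0.9 m from the base axis. Payload 7.2 kg.
Tool frame: the origin (TCP) lies midway between the tips of the shut fingers; the grasp point (between the pads) lies 19 mm behind it (ctrl.grasp_offset is the distance from the TCP to the grasp point, in m); z points along the fingers, y is the line along which they close (so a half turn about z gives the same grasp; the last joint's range is limited). The gripper opens to 85 mm and grips with 20 to 120 N. Pads are 22 mm wide; open, the fingers measure 114 mm over their backs; the gripper's body (76 mm by 85 mm) begins 54 mm behind the grasp point. The pads swing forward as they close: fully open they stand 13 mm farther back than shut.
Start: joints at [-0.068, 0.411, -0.013, 1.596, 0.006, 1.134, -0.082], TCP at [0.625, -0, 0.231] pointing down, gripper open.
Joint ranges: [-2.95, 2.95], [-0.29, 1.99], [-1.47, 1.44], [0.14, 2.54], [-1.03, 4.17], [0.13, 1.85], [-2.86, 2.86]. Speed limits (rad/s): [2.39, 2.39, 3.01, 3.01, 3.14, 3.14, 3.14].

INTERFACE

Orientations are given as a unit quaternion [w, x, y, z].
In Python, from plant import sensors, cams, ticket, ctrl gives the robot as it stands.
- The arm moves only by the shell command python3 -m crank 'ROWS' [FORCE]. ROWS is JSON, a list of rows, each a list of 5 numbers: the shift along the world's x, y, z each as a share of 50 cm, from -1 to 1, then the turn about the world's z as a share of pi rad, from -1 to 1, then the closure, from -1 (fully open) to 1 (shut), so that 0 is half open. In form: [[dx, dy, dz, yaw, fingers], ...]. A call has 1 to 20 rows; each row is the pose to reach, as a shift and turn from the pose commanded when the call began, turning the shorter way round; what a row does not reach only later rows make up. A row lasts 1/12 s, in which the tool goes at most 41.7 mm and 7.16 degrees, less where a joint would pass 70% of its speed; a pose out of reach is approached as far as the arm can. A call with a number of a shift or a turn outside -1 to 1 is refused whole. A call with a gripper value outside its range is refused whole. The fingers move at their own pace and stop on an object; FORCE is the grip in N (left out, the last holds). Time passes only in rows, so rows that repeat a pose let the fingers close. It gives the time, the measured TCP pose, the force, the opening and the grip force at its end, in the units of the state.
- sensors.read_state(): the state, without advancing time (a new reading comes with each control period).
- cams.capture(name): name is "scene" or "side" or "wrist"; returns the picture (480x640x3 uint8, red, green, blue); there is no depth.
- cams.camera_params(name): a dict with "camera_matrix" (3x3 intrinsics, pixels), "k1" (the pictures are not rectified: a ray, as slopes to the right and down, at radius r is drawn at 1 + k1 r^2 times it, then the intrinsics apply), "T" (4x4, takes a point from camera to world coordinates); the wrist camera has in their place "T_tool_cam" (4x4, takes a point from camera to tool coordinates, whose origin is the TCP and whose axes are the flange's). Camera axes: x right, y up, looking along -z (the intrinsics and any distortion apply to the point x, -y, -z); pixel columns grow to the right and rows downward; lengths in m; the calibration is good to about 2 mm. A picture is of the moment at which its call begins: read the wrist's pose just before it. camera_params takes no time and is no camera call.
- ticket.close_job(): hands the job in; it is judged then, once.
The state is a dict: "time": time; "qpos": joint angles; "qvel": joint speeds; "tau": joint torques, N m; "position": TCP position; "eef_rot": TCP orientation; "contact_force": force on the tool from outside, world axes, zero at the start; "wrist_torque": the same for the moment, N m; "finger_gap": finger opening in m; "grip_force": force on a finger pad.
Only numpy, scipy, OpenCV 4.12 (cv2) and the standard library are available. Lean on these libraries where they do the work, as an engineer would, in place of code of your own. Each camera call takes 0.05 s, during which the arm holds its last target. There are 200 camera calls.

TASK

Lay out the coffee service on the pantry counter: gently set each of the four cups upright in the middle of the saucer of its own colour. Keep the cups upright throughout, leave the saucers where they are, and do not disturb the sugar pot and the shaker that stand among them.

Things in the scene. Friction and masses are not known exactly. Their poses are not given: they have to be found in the camera images.
- cup_blue: small blue glazed espresso cup, upright on the counter, open on top, 55 mm high, about 120 g; outside diameter 42 mm at the foot, 58 mm at 14 mm up, 60 mm at the rim, wall 3.5 mm; one loop handle at its +y side, reaching 52 mm from the axis, between 14 and 48 mm up. Origin: centre of the underside of the foot; z points up to the rim. It can be held across its body along its x axis, clear of the handle.
- saucer_blue: loose round blue saucer, 112 mm across, 14 mm high at the rim, about 180 g; flat middle of about 60 mm diameter, its upper face 5 mm above the counter, and from there the rim slopes up outwards. Origin: centre of the underside; z points up. Round: its yaw means nothing.
- cup_red: small red glazed espresso cup, upright on the counter, open on top, 55 mm high, about 120 g; outside diameter 42 mm at the foot, 58 mm at 14 mm up, 60 mm at the rim, wall 3.5 mm; one loop handle at its +y side, reaching 52 mm from the axis, between 14 and 48 mm up. Origin: centre of the underside of the foot; z points up to the rim. It can be held across its body along its x axis, clear of the handle.
- saucer_red: loose round red saucer, 112 mm across, 14 mm high at the rim, about 180 g; flat middle of about 60 mm diameter, its upper face 5 mm above the counter, and from there the rim slopes up outwards. Origin: centre of the underside; z points up. Round: its yaw means nothing.
- cup_yellow: small yellow glazed espresso cup, upright on the counter, open on top, 55 mm high, about 120 g; outside diameter 42 mm at the foot, 58 mm at 14 mm up, 60 mm at the rim, wall 3.5 mm; one loop handle at its +y side, reaching 52 mm from the axis, between 14 and 48 mm up. Origin: centre of the underside of the foot; z points up to the rim. It can be held across its body along its x axis, clear of the handle.
- saucer_yellow: loose round yellow saucer, 112 mm across, 14 mm high at the rim, about 180 g; flat middle of about 60 mm diameter, its upper face 5 mm above the counter, and from there the rim slopes up outwards. Origin: centre of the underside; z points up. Round: its yaw means nothing.
- cup_green: small green glazed espresso cup, upright on the counter, open on top, 55 mm high, about 120 g; outside diameter 42 mm at the foot, 58 mm at 14 mm up, 60 mm at the rim, wall 3.5 mm; one loop handle at its +y side, reaching 52 mm from the axis, between 14 and 48 mm up. Origin: centre of the underside of the foot; z points up to the rim. It can be held across its body along its x axis, clear of the handle.
- saucer_green: loose round green saucer, 112 mm across, 14 mm high at the rim, about 180 g; flat middle of about 60 mm diameter, its upper face 5 mm above the counter, and from there the rim slopes up outwards. Origin: centre of the underside; z points up. Round: its yaw means nothing.
- sugar_pot: bystander: white round sugar pot with a brass ball on its lid, 42 mm across, 60 mm high, loose. Origin: centre of the underside; z points up.
- shaker: bystander: plain steel shaker with a dark domed top, 39 mm across, 63 mm high, loose. Origin: centre of the underside; z points up.
There are look-alikes about, which are no part of the job. There is more than one size of the cup_yellow; the job needs the larger.

How it is judged:
At the end, for the whole second after the job is handed in: Each cup rests on its colour's saucer: centres within 14 mm, foot 2 to 9 mm above the saucer's underside, tilt under 0.1 rad, all slower than 0.02 m/s; saucers within 0.08 rad of level; sugar pot and shaker within 0.15 rad of upright; these and the saucers under 30 mm from their starts (horizontal distance between cup_blue and saucer_blue below 0.014 m and z of cup_blue in the frame of saucer_blue between 0.002 and 0.009 m and angle between each of cup_blue, cup_red, cup_yellow, cup_green's own z axis and vertical below 0.1 rad and linear speed of each of cup_blue, saucer_blue, cup_red, saucer_red, cup_yellow, saucer_yellow, cup_green, saucer_green below 0.02 m/s and angle between each of saucer_blue, saucer_red, saucer_yellow, saucer_green's own z axis and vertical below 0.08 rad and distance of each of saucer_blue, saucer_red, saucer_yellow, saucer_green, sugar_pot, shaker from where it was at the start of the episode below 0.03 m and horizontal distance between cup_red and saucer_red below 0.014 m and z of cup_red in the frame of saucer_red between 0.002 and 0.009 m and horizontal distance between cup_yellow and saucer_yellow below 0.014 m and z of cup_yellow in the frame of saucer_yellow between 0.002 and 0.009 m and horizontal distance between cup_green and saucer_green below 0.014 m and z of cup_green in the frame of saucer_green between 0.002 and 0.009 m and angle between each of sugar_pot, shaker's own z axis and vertical below 0.15 rad); the robot touches nothing.
It fails at once if a cup is dropped or slammed onto its saucer (faster than 0.5 m/s within the last 25 mm) ((distance between cup_blue and saucer_blue below 0.03 m and linear speed of cup_blue above 0.5 m/s) or (distance between cup_red and saucer_red below 0.03 m and linear speed of cup_red above 0.5 m/s) or (distance between cup_yellow and saucer_yellow below 0.03 m and linear speed of cup_yellow above 0.5 m/s) or (distance between cup_green and saucer_green below 0.03 m and linear speed of cup_green above 0.5 m/s)).
It fails at once if a cup is tipped by more than 0.6 rad (about 35 degrees) (angle between any of cup_blue, cup_red, cup_yellow, cup_green's own z axis and vertical above 0.6 rad).
It fails at once if the sugar pot or the shaker is knocked over or pushed 30 mm or more away (angle between any of sugar_pot, shaker's own z axis and vertical above 0.6 rad or distance of any of sugar_pot, shaker from where it was at the start of the episode above 0.03 m).
It also fails if it takes over 112 s, if anything falls off the work surface, if the arm or the gripper's body presses on something with over 40 N, if the wrist force passes 120 N, or if a joint passes its speed limit or range.

## Working session

There is one attempt and no reset: what is moved stays moved. The work goes in short steps, Python scripts to look and compute and a shell command to move; the robot and the scene stay as the last step left them, time stands still between calls to the robot, and variables do not carry over. Pictures are saved under pics/ and viewed, at most 14 in all, crops included, and the job is handed in when it is done.

```bash
mkdir -p pics; ls
python3 - <<'E'
from plant import sensors,cams,ctrl
import cv2
for n in ("scene","side","wrist"):
    s=sensors.read_state()
    im=cams.capture(n); cv2.imwrite(f"pics/{n}0.png",im[:,:,::-1]); print(n,cams.camera_params(n))
print(s,ctrl.grasp_offset)
E
```

```text
pics
scene {'camera_matrix': array([[607.27207138,   0.        , 320.70147181],
       [  0.        , 607.27207138, 238.19646544],
       [  0.        ,   0.        ,   1.        ]]), 'k1': -0.16200063959754585, 'T': array([[-0.21765612, -0.70195679,  0.67814636,  1.25868816],
       [ 0.97586206, -0.1692274 ,  0.13804103,  0.14897904],
       [ 0.01786211,  0.69182278,  0.72184638,  0.86096774],
       [ 0.        ,  0.        ,  0.        ,  1.        ]])}
side {'camera_matrix': array([[497.24144207,   0.        , 318.09915682],
       [  0.        , 497.24144207, 239.10150683],
       [  0.        ,   0.        ,   1.        ]]), 'k1': -0.04198034613465727, 'T': array([[ 0.70679661,  0.44716604, -0.54816156,  0.09202903],
       [-0.70708261,  0.42274687, -0.56685031, -0.43022817],
       [-0.02174262,  0.78824338,  0.61497938,  0.49293561],
       [ 0.        ,  0.        ,  0.        ,  1.        ]])}
wrist {'camera_matrix': array([[336.00163654,   0.        , 320.15921556],
       [  0.        , 336.00163654, 242.52610495],
       [  0.        ,   0.        ,   1.        ]]), '
[... 446 characters left out ...]
561,  1.59693539,  0.00560625,
        1.13433854, -0.08218749]), 'qvel': array([-7.50252606e-04, -1.36506604e-03,  8.05545977e-04, -3.47904869e-03,
       -7.95349349e-05,  7.13752673e-05, -5.76482225e-04]), 'tau': array([ 4.07594271e-03, -6.01830769e+01,  6.85093571e-01, -3.00088871e+01,
        1.40752629e-02,  6.54632138e-03,  2.04316666e-05]), 'position': array([ 6.24551847e-01, -5.47129335e-05,  2.30523583e-01]), 'eef_rot': array([-4.89653392e-04,  7.07100860e-01,  7.07112303e-01, -5.70625824e-04]), 'contact_force': array([-0.07294795,  0.03828512,  0.32826699]), 'wrist_torque': array([-0.03997126,  0.00340149,  0.04734747]), 'grip_force': 0.0, 'finger_gap': 0.08545559916194989} 0.0187
```

View pics/scene0.png

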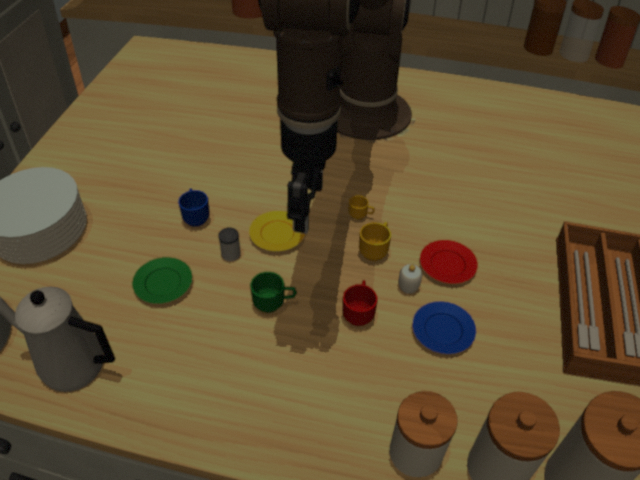

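View pics/side0.png

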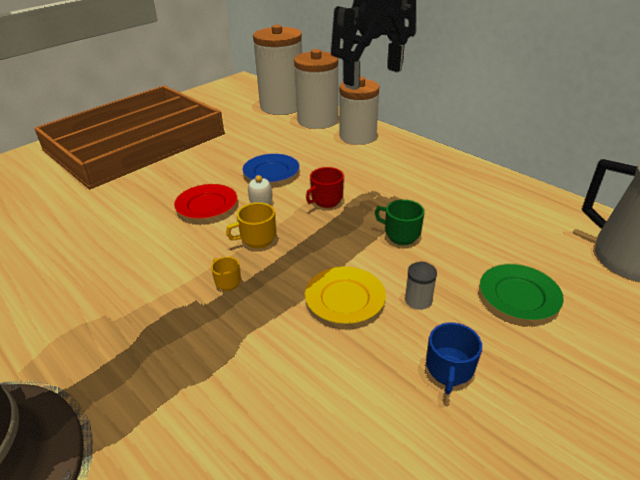

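View pics/wrist0.png

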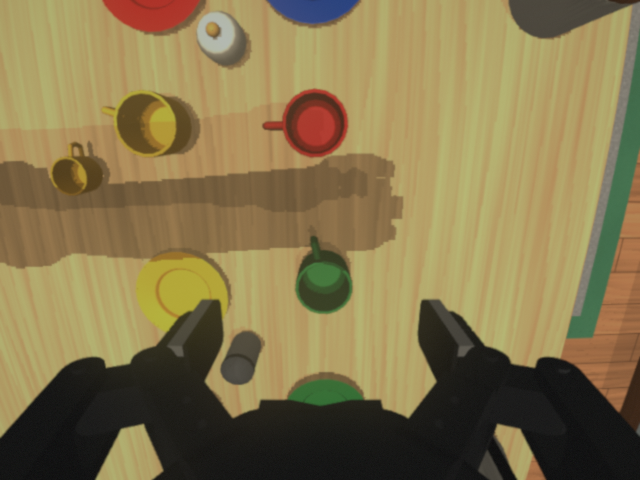

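Scene view: blue cup (195,208), green cup (267,293), red cup (360,305). Two things could pass for the yellow cup: the larger one at (375,240) and the small look-alike at (359,208). I choose the larger. Saucers: green (163,281), yellow (277,232), red (448,262), blue (444,328). Bystanders: shaker (230,245), sugar pot (411,278). The side view shows the large yellow cup at (256,225) and the small one at (227,273).

```bash
cat > h.py <<'E'
import numpy as np, cv2
from scipy.optimize import least_squares
from scipy.spatial.transform import Rotation as R
from plant import sensors,cams
HUE={'blue':(105,130),'green':(50,85),'red':(174,6),'yellow':(19,29)}
def shot(n,fn=None):
    s=sensors.read_state(); im=cams.capture(n); p=cams.camera_params(n)
    if 'T' in p: T=p['T']
    else:
        q=s['eef_rot']; W=np.eye(4); W[:3,:3]=R.from_quat([q[1],q[2],q[3],q[0]]).as_matrix(); W[:3,3]=s['position']; T=W@p['T_tool_cam']
    if fn: cv2.imwrite(f'pics/{fn}.png',im[:,:,::-1])
    return im,p['camera_matrix'],p['k1'],T
def plane(px,K,k1,T,z):
    px=np.asarray(px,float).reshape(-1,1,2)
    u=cv2.undistortPoints(px,K,np.array([k1,0,0,0.]))[:,0]
    d=np.c_[u[:,0],-u[:,1],-np.ones(len(u))]@T[:3,:3].T
    return (T[:3,3]+d*((z-T[2,3])/d[:,2])[:,None])[:,:2]
def mask(im,c,smin=130,vmin=35):
    h=cv2.cvtColor(im,cv2.COLOR_RGB2HSV); a,b=HUE[c]; H=h[...,0]
    m=((H>=a)&(H<=b)) if a<b else ((H>=a)|(H<=b))
    if c=='yellow': smin=185
    return (m&(h[...,1]>smin)&(h[...,2]>vmin)).astype(np.uint8)*255
def circ(P,r,cam,far):
    c=P.mean(0)
    for _ in range(6):
        d=c-cam; d/=np.linalg.norm(d)
        Q=P[(P-c)@d>-0.005] if far else P
        if len(Q)<6: return c,1
        s=least_squares(lambda c:np.linalg.norm(Q-c,axis=1)-r,c,loss='soft_l1',f_scale=.001)
        c=s.x
    return c,np.abs(np.linalg.norm(Q-c,axis=1)-r).mean()
def objs(im,K,k1,T,minA=150):
    """every blob of each colour fitted as cup (rim) and saucer"""
    out=[]
    for c in HUE:
        m=cv2.morphologyEx(mask(im,c),cv2.MORPH_CLOSE,np.ones((3,3)))
        for ct in cv2.findContours(m,cv2.RETR_EXTERNAL,cv2.CHAIN_APPROX_NONE)[0]:
            if cv2.contourArea(ct)<minA: continue
            b=np.zeros_like(m); cv2.drawContours(b,[ct],-1,255,-1)
            x,y,w,h=cv2.boundingRect(ct)
            k=int(.35*min(w,h))|1
            o=cv2.morphologyEx(b,cv2.MORPH_OPEN,cv2.getStructuringElement(cv2.MORPH_ELLIPSE,(k,k)))
            oc=max(cv2.findContours(o,cv2.RETR_EXTERNAL,cv2.CHAIN_APPROX_NONE)[0],key=cv2.contourArea)
            cam=T[:2,3]
            cc,ce=circ(plane(oc,K,k1,T,.055),.030,cam,True)
            sc,se=circ(plane(ct,K,k1,T,.013),.056,cam,False)
            hd=cv2.morphologyEx(b&~cv2.dilate(o,np.ones((3,3))),cv2.MORPH_OPEN,np.ones((2,2)))
            n,l,st,ce_=cv2.connectedComponentsWithStats(hd)
            yaw=None
            if n>1:
                i=1+st[1:,4].argmax(); d=plane(ce_[i],K,k1,T,.035)[0]-cc; yaw=(np.degrees(np.arctan2(d[1],d[0])).round(0),(np.linalg.norm(d)*1e3).round())
            print(c,'px',(x+w//2,y+h//2),'A',int(cv2.contourArea(ct)),'| cup',cc.round(4),'e%.1f'%(ce*1e3),'hdl',yaw,'| saucer',sc.round(4),'e%.1f'%(se*1e3))
E
python3 - <<'E'
from h import *
for n in ('scene','side','wrist'):
    print(n); objs(*shot(n))
# bystanders roughly (foot pixels typed from views)
for n,pp in (('scene',[(230,258),(411,290)]),('side',[(420,303),(260,204)])):
    _,K,k,T=shot(n); print(n,plane(pp,K,k,T,0).round(3))
E
```

```text
scene
blue px (444, 328) A 2382 | cup [0.6274 0.2371] e5.7 hdl None | saucer [0.6167 0.239 ] e3.1
blue px (193, 207) A 691 | cup [ 0.4632 -0.2696] e1.9 hdl None | saucer [ 0.447  -0.3116] e13.2
green px (273, 291) A 696 | cup [ 0.6341 -0.0699] e1.3 hdl (np.float64(15.0), np.float64(30.0)) | saucer [ 0.6055 -0.1135] e15.3
green px (162, 280) A 1990 | cup [ 0.6442 -0.2637] e5.8 hdl None | saucer [ 0.6305 -0.2728] e3.1
red px (360, 303) A 1082 | cup [0.6241 0.0895] e1.2 hdl (np.float64(180.0), np.float64(54.0)) | saucer [0.5994 0.1136] e13.3
red px (448, 262) A 1855 | cup [0.4793 0.2312] e5.8 hdl None | saucer [0.4629 0.2344] e2.3
yellow px (375, 241) A 935 | cup [0.4678 0.0903] e1.0 hdl None | saucer [0.4443 0.0674] e12.8
yellow px (277, 231) A 1487 | cup [ 0.4809 -0.1017] e2.4 hdl (np.float64(85.0), np.float64(60.0)) | saucer [ 0.4614 -0.1027] e5.5
yellow px (361, 207) A 396 | cup [0.4022 0.0433] e5.3 hdl None | saucer [0.363  0.0026] e12.8
side
blue px (454, 358) A 2647 | cup [ 0.4534 -0.273 ] e0.8 hdl (np.float64(-151.0), np.float64(50.0)) | saucer [ 0.4837 -0.2835] e12.2
blue px (2
[... 567 characters left out ...]
(226, 274) A 785 | cup [0.3472 0.0137] e5.1 hdl None | saucer [0.3363 0.0717] e11.7
yellow px (251, 226) A 1618 | cup [0.4612 0.0892] e0.8 hdl None | saucer [0.4827 0.1154] e8.8
wrist
blue px (313, 11) A 1305 | cup [0.6195 0.1608] e7.7 hdl None | saucer [0.6183 0.2437] e6.0
green px (325, 393) A 854 | cup [ 0.6281 -0.1898] e7.9 hdl (np.float64(-42.0), np.float64(57.0)) | saucer [ 0.6291 -0.2846] e8.3
red px (305, 123) A 3370 | cup [0.6203 0.0874] e0.7 hdl (np.float64(179.0), np.float64(40.0)) | saucer [0.6157 0.0521] e16.0
red px (151, 16) A 2078 | cup [0.4604 0.1637] e7.1 hdl None | saucer [0.4604 0.1532] e10.7
scene [[ 0.541 -0.172]
 [ 0.539  0.174]]
side [[ 0.527 -0.179]
 [ 0.532  0.171]]
```

Bystanders are at about (0.533,-0.175) for the shaker and (0.535,0.172) for the sugar pot. I start with the red cup: its handle points along -x, so the grip goes along y. I'll hover over it and look.

```bash
python3 -m crank '[[-0.008,0.176,-0.1,-0.5,-1],[-0.008,0.176,-0.1,-0.5,-1],[-0.008,0.176,-0.1,-0.5,-1],[-0.008,0.176,-0.1,-0.5,-1],[-0.008,0.176,-0.1,-0.5,-1],[-0.008,0.176,-0.1,-0.5,-1],[-0.008,0.176,-0.1,-0.5,-1],[-0.008,0.176,-0.1,-0.5,-1],[-0.008,0.176,-0.1,-0.5,-1],[-0.008,0.176,-0.1,-0.5,-1],[-0.008,0.176,-0.1,-0.5,-1],[-0.008,0.176,-0.1,-0.5,-1],[-0.008,0.176,-0.1,-0.5,-1],[-0.008,0.176,-0.1,-0.5,-1],[-0.008,0.176,-0.1,-0.5,-1],[-0.008,0.176,-0.1,-0.5,-1]]' 40
python3 - <<'E'
from h import *
objs(*shot('wrist','w_red'))
E
```

```text
time: 1.73
position: [0.621, 0.0881, 0.1813]
eef_rot: [0.0, 1.0, 0.001, -0.0]
contact_force: [-0.4, -0.5, -0.5]
finger_gap: 0.0854
grip_force: 0.0
blue px (623, 373) A 1309 | cup [ 0.4508 -0.2178] e5.6 hdl None | saucer [ 0.4189 -0.2423] e10.7
blue px (164, 229) A 7450 | cup [0.6175 0.2319] e3.1 hdl None | saucer [0.6042 0.2358] e6.4
green px (634, 226) A 507 | cup [ 0.6217 -0.1635] e5.3 hdl None | saucer [ 0.6321 -0.2786] e4.1
green px (509, 224) A 3453 | cup [ 0.6296 -0.0687] e1.0 hdl (np.float64(16.0), np.float64(25.0)) | saucer [ 0.597  -0.0773] e16.2
red px (220, 368) A 1043 | cup [0.4975 0.1821] e9.4 hdl (np.float64(6.0), np.float64(6.0)) | saucer [0.4649 0.2388] e8.6
red px (157, 336) A 519 | cup [0.5414 0.2576] e5.2 hdl (np.float64(-119.0), np.float64(30.0)) | saucer [0.4611 0.2322] e5.0
red px (319, 241) A 3671 | cup [0.6221 0.0894] e0.9 hdl (np.float64(-178.0), np.float64(47.0)) | saucer [0.6133 0.0618] e16.5
```

View pics/w_red.png

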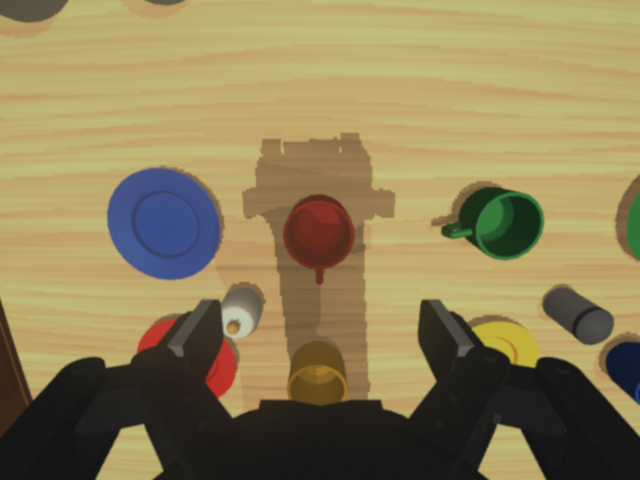

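Centre view: the red cup is at (319,231) with its handle straight down at (320,276), i.e. -x. The fit (0.622,0.0894) agrees with the hover pose. Now grasp and lift it.

```bash
python3 -m crank '[[0.002,0.002,-0.1,0,-1],[0.002,0.002,-0.18,0,-1],[0.002,0.002,-0.24,0,-1],[0.002,0.002,-0.29,0,-1],[0.002,0.002,-0.32,0,-1],[0.002,0.002,-0.338,0,-1],[0.002,0.002,-0.338,0,-1],[0.002,0.002,-0.338,0,-1],[0.002,0.002,-0.338,0,1],[0.002,0.002,-0.338,0,1],[0.002,0.002,-0.338,0,1],[0.002,0.002,-0.338,0,1],[0.002,0.002,-0.338,0,1],[0.002,0.002,-0.338,0,1],[0.002,0.002,-0.338,0,1],[0.002,0.002,-0.338,0,1],[0.002,0.002,-0.338,0,1],[0.002,0.002,-0.338,0,1]]' 40
```

```text
time: 3.28
position: [0.6231, 0.0892, 0.014]
eef_rot: [-0.0, 1.0, 0.0, 0.001]
contact_force: [-0.6, 0.2, 5.8]
finger_gap: 0.0579
grip_force: 42.0
```

```bash
python3 -m crank '[[0,0,0.06,0,1],[0,0,0.13,0,1],[0,0,0.2,0,1],[0,0,0.25,0,1],[-0.06,0.055,0.25,0,1],[-0.12,0.11,0.25,0,1],[-0.18,0.165,0.25,0,1],[-0.24,0.22,0.25,0,1],[-0.29,0.267,0.25,0,1],[-0.318,0.293,0.25,0,1],[-0.318,0.293,0.25,0,1],[-0.318,0.293,0.25,0,1]]'
python3 - <<'E'
from h import *
for n in ('side','scene','wrist'): print(n);objs(*shot(n,'h1'+n))
E
```

```text
time: 4.28
position: [0.4623, 0.2366, 0.1379]
eef_rot: [-0.0, 1.0, 0.002, 0.0]
contact_force: [0.8, 0.0, -0.9]
finger_gap: 0.0573
grip_force: 43.8
side
blue px (454, 358) A 2649 | cup [ 0.4534 -0.273 ] e0.8 hdl (np.float64(-151.0), np.float64(50.0)) | saucer [ 0.4836 -0.2835] e12.3
blue px (271, 168) A 1076 | cup [0.5841 0.1964] e4.6 hdl None | saucer [0.6204 0.2415] e5.5
green px (521, 292) A 3341 | cup [ 0.6037 -0.2793] e5.3 hdl None | saucer [ 0.6315 -0.2712] e2.2
green px (400, 222) A 1469 | cup [ 0.6229 -0.0725] e1.1 hdl (np.float64(90.0), np.float64(49.0)) | saucer [ 0.6553 -0.0569] e9.4
red px (205, 201) A 1538 | cup [0.4414 0.1941] e5.4 hdl None | saucer [0.4639 0.2375] e3.2
red px (184, 127) A 1118 | cup [0.5991 0.51  ] e3.5 hdl (np.float64(-107.0), np.float64(133.0)) | saucer [0.5925 0.5064] e29.7
yellow px (345, 295) A 3551 | cup [ 0.4444 -0.114 ] e5.5 hdl None | saucer [ 0.4597 -0.0998] e0.9
yellow px (226, 274) A 784 | cup [0.3472 0.0137] e5.1 hdl None | saucer [0.3359 0.0714] e11.7
yellow px (251, 226) A 1629 | cup [0.4612 0.0894] e0.8 hdl None | saucer [0.4826 0.1159] 
[... 896 characters left out ...]
st
blue px (315, 53) A 13138 | cup [0.5977 0.2469] e9.9 hdl None | saucer [0.6192 0.2378] e9.6
red px (321, 287) A 29441 | cup [0.3552 0.2346] e14.9 hdl (np.float64(-125.0), np.float64(71.0)) | saucer [0.3916 0.2343] e37.4
yellow px (542, 351) A 812 | cup [0.3626 0.0747] e7.8 hdl None | saucer [ 0.3899 -0.0133] e10.2
yellow px (522, 333) A 612 | cup [0.4227 0.0858] e6.3 hdl (np.float64(-173.0), np.float64(44.0)) | saucer [0.4217 0.0578] e6.9
yellow px (520, 250) A 2996 | cup [0.4664 0.0963] e2.1 hdl (np.float64(159.0), np.float64(18.0)) | saucer [0.4513 0.0195] e15.5
yellow px (497, 222) A 511 | cup [0.5195 0.1212] e4.2 hdl (np.float64(-136.0), np.float64(42.0)) | saucer [0.5207 0.1238] e5.3
```

View pics/h1wrist.png

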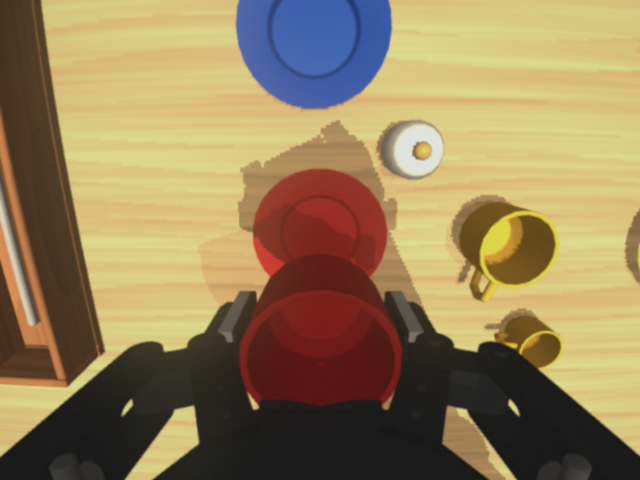

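The held cup (320,345) lines up with the red saucer's ring at (320,232). Lower slowly, release and retreat.

```bash
python3 -m crank '[[0,0,-0.06,0,1],[0,0,-0.11,0,1],[0,0,-0.15,0,1],[0,0,-0.18,0,1],[0,0,-0.2,0,1],[0,0,-0.215,0,1],[0,0,-0.225,0,1],[0,0,-0.232,0,1],[0,0,-0.236,0,1],[0,0,-0.239,0,1],[0,0,-0.239,0,1],[0,0,-0.239,0,1]]'; python3 -m crank '[[0,0,0,0,-0.2],[0,0,0,0,-0.6],[0,0,0,0,-1],[0,0,0,0,-1],[0,0,0,0,-1],[0,0,0,0,-1],[0,0,0.04,0,-1],[0,0,0.1,0,-1],[0,0,0.18,0,-1],[0,0,0.26,0,-1],[0,0,0.32,0,-1],[0,0,0.32,0,-1]]'
python3 - <<'E'
from h import *
objs(*shot('wrist','p_red'))
E
```

```text
time: 5.43
position: [0.4636, 0.2355, 0.019]
eef_rot: [-0.0, 1.0, -0.0, 0.001]
contact_force: [-0.9, -1.8, 4.5]
finger_gap: 0.0577
grip_force: 44.1
time: 6.43
position: [0.4661, 0.237, 0.184]
eef_rot: [-0.003, 1.0, -0.0, 0.004]
contact_force: [1.4, 0.7, -0.7]
finger_gap: 0.0853
grip_force: 0.0
blue px (320, 58) A 12014 | cup [0.6169 0.2422] e8.7 hdl None | saucer [0.6172 0.2374] e5.0
green px (632, 56) A 159 | cup [ 0.6167 -0.0383] e1000.0 hdl (np.float64(100.0), np.float64(21.0)) | saucer [ 0.6331 -0.1013] e3.3
red px (323, 230) A 9823 | cup [0.4535 0.2347] e5.3 hdl (np.float64(-179.0), np.float64(43.0)) | saucer [0.4617 0.2349] e1.7
yellow px (506, 321) A 960 | cup [0.3771 0.081 ] e8.3 hdl (np.float64(-71.0), np.float64(22.0)) | saucer [0.3128 0.0555] e8.7
yellow px (492, 237) A 1976 | cup [0.4675 0.0957] e6.9 hdl (np.float64(162.0), np.float64(21.0)) | saucer [0.4208 0.033 ] e13.8
yellow px (476, 209) A 150 | cup [0.5214 0.1153] e2.7 hdl (np.float64(-143.0), np.float64(40.0)) | saucer [0.433  0.0655] e2.9
```

View pics/p_red.png

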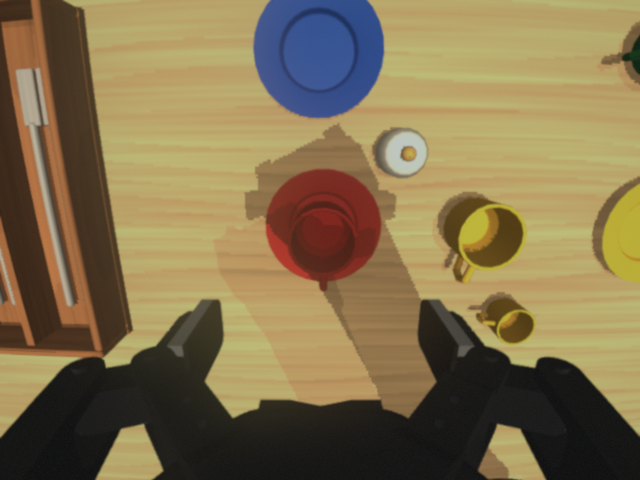

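The red cup sits centred on its saucer at (323,232). Next the large yellow cup at (491,237), handle at (461,272), which is about 150°. The small look-alike is at (514,325). Hover with a -30° turn.

```bash
python3 -m crank '[[0.004,-0.07,0,-0.167,-1],[0.004,-0.14,0,-0.167,-1],[0.004,-0.21,0,-0.167,-1],[0.004,-0.27,0,-0.167,-1],[0.004,-0.291,0,-0.167,-1],[0.004,-0.291,0,-0.167,-1],[0.004,-0.291,0,-0.167,-1],[0.004,-0.291,0,-0.167,-1]]'
python3 - <<'E'
from h import *
objs(*shot('wrist','w_yel'))
cv2.imwrite('pics/w_yel_c.png',cv2.resize(cv2.imread('pics/w_yel.png')[120:400,160:500],None,fx=1.5,fy=1.5))
print(sensors.read_state()['qpos'].round(2))
E
```

```text
time: 7.15
position: [0.4647, 0.0913, 0.1773]
eef_rot: [0.0, 0.966, -0.258, -0.0]
contact_force: [0.7, 0.4, -0.2]
finger_gap: 0.0858
grip_force: 0.0
blue px (97, 162) A 9613 | cup [0.6134 0.2306] e4.6 hdl None | saucer [0.6142 0.2444] e3.9
red px (198, 291) A 6111 | cup [0.4937 0.2115] e2.4 hdl (np.float64(-169.0), np.float64(61.0)) | saucer [0.4635 0.2361] e10.4Traceback (most recent call last):
  File "<stdin>", line 2, in <module>
  File "h.py", line 43, in objs
    oc=max(cv2.findContours(o,cv2.RETR_EXTERNAL,cv2.CHAIN_APPROX_NONE)[0],key=cv2.contourArea)
ValueError: max() iterable argument is empty
```

Run:
```python
import cv2
cv2.imwrite('pics/w_yel_c.png',cv2.resize(cv2.imread('pics/w_yel.png')[120:400,160:500],None,fx=1.5,fy=1.5))
im=cv2.cvtColor(cv2.imread('pics/w_yel.png'),cv2.COLOR_BGR2HSV)
for r in range(180,300,8): print(r,im[r,320],im[r,200+(r-180)*2])
```

```text
180 [ 18 121 139] [ 23 106 173]
188 [ 17 123 133] [ 21  60 120]
196 [ 19 167 101] [ 18  83 101]
204 [ 19 182 150] [ 17 119 133]
212 [ 19 182 158] [ 18 122 128]
220 [ 19 183 155] [ 17 121 137]
228 [ 19 181 131] [ 19 172 110]
236 [ 19 180 132] [ 19 180 132]
244 [ 19 179 120] [ 19 182 119]
252 [ 19 177 101] [ 19 172  95]
260 [ 19 172 101] [ 17 122 121]
268 [ 19 178 132] [ 18 124 128]
276 [ 17 124 115] [ 18 124 107]
284 [ 18 121 120] [ 19 188 156]
292 [ 17 123 172] [ 19 174  97]
```

View pics/w_yel_c.png

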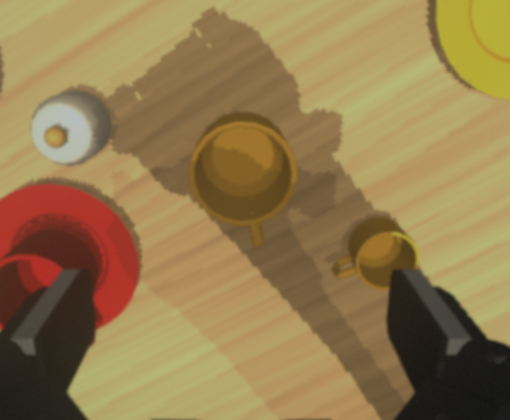

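Crop: the large yellow cup is at (244,172), handle at (257,233), so about 12° off the gripper axis. The small look-alike is at (383,255) and clear of the right finger. I'll loosen the yellow threshold and measure.

```bash
sed -i "s/smin=185/smin=150/; s/            oc=max(/            if not o.any(): continue\n            oc=max(/; s/(19,29)/(18,29)/" h.py
python3 - <<'E'
from h import *
objs(*shot('wrist'),400)
E
```

```text
blue px (97, 162) A 9611 | cup [0.6136 0.2305] e4.7 hdl None | saucer [0.6146 0.2444] e3.9
red px (199, 291) A 6074 | cup [0.4936 0.2118] e2.4 hdl (np.float64(-169.0), np.float64(61.0)) | saucer [0.4635 0.236 ] e10.6
yellow px (410, 289) A 1617 | cup [0.3978 0.0432] e6.8 hdl (np.float64(131.0), np.float64(36.0)) | saucer [0.3955 0.0152] e13.5
yellow px (322, 240) A 4198 | cup [0.4645 0.0901] e0.6 hdl (np.float64(162.0), np.float64(48.0)) | saucer [0.4479 0.071 ] e15.8
yellow px (512, 121) A 12227 | cup [ 0.461  -0.0979] e5.3 hdl None | saucer [ 0.4595 -0.1015] e0.8
```

```bash
python3 -m crank '[[0,0,-0.04,0.067,-1],[0,0,-0.1,0.067,-1],[0,0,-0.17,0.067,-1],[0,0,-0.23,0.067,-1],[0,0,-0.28,0.067,-1],[0,0,-0.31,0.067,-1],[0,0,-0.331,0.067,-1],[0,0,-0.331,0.067,-1],[0,0,-0.331,0.067,-1],[0,0,-0.331,0.067,1],[0,0,-0.331,0.067,1],[0,0,-0.331,0.067,1],[0,0,-0.331,0.067,1],[0,0,-0.331,0.067,1],[0,0,-0.331,0.067,1],[0,0,-0.331,0.067,1],[0,0,-0.331,0.067,1],[0,0,-0.331,0.067,1],[0,0,-0.331,0.067,1]]'
```

```text
time: 8.83
position: [0.4658, 0.0904, 0.0135]
eef_rot: [-0.001, 0.988, -0.156, 0.001]
contact_force: [-1.2, -0.5, 6.0]
finger_gap: 0.058
grip_force: 42.0
```

```bash
python3 -m crank '[[0,0,0.06,0,1],[0,0,0.13,0,1],[0,0,0.2,0,1],[0,0,0.23,0,1],[-0.003,-0.07,0.23,0,1],[-0.006,-0.14,0.23,0,1],[-0.009,-0.21,0.23,0,1],[-0.011,-0.28,0.23,0,1],[-0.011,-0.34,0.23,0,1],[-0.011,-0.38,0.23,0,1],[-0.011,-0.38,0.23,0,1],[-0.011,-0.38,0.23,0,1]]'
python3 - <<'E'
from h import *
objs(*shot('side'),400)
E
```

```text
time: 9.83
position: [0.4594, -0.1011, 0.1278]
eef_rot: [-0.0, 0.987, -0.158, 0.0]
contact_force: [0.3, 0.6, -1.1]
finger_gap: 0.0578
grip_force: 43.9
blue px (454, 358) A 2648 | cup [ 0.4534 -0.273 ] e0.8 hdl (np.float64(-151.0), np.float64(50.0)) | saucer [ 0.4836 -0.2835] e12.3
blue px (271, 168) A 1077 | cup [0.5841 0.1964] e4.6 hdl None | saucer [0.6204 0.2415] e5.5
green px (521, 292) A 3345 | cup [ 0.6037 -0.2793] e5.3 hdl None | saucer [ 0.6314 -0.2712] e2.2
green px (400, 222) A 1361 | cup [ 0.6235 -0.0733] e1.1 hdl (np.float64(128.0), np.float64(35.0)) | saucer [ 0.6606 -0.0633] e10.6
red px (206, 194) A 2055 | cup [0.4623 0.2396] e1.2 hdl None | saucer [0.4647 0.2407] e12.1
yellow px (320, 327) A 48657 | cup [0.425  0.0199] e6.8 hdl (np.float64(-174.0), np.float64(242.0)) | saucer [ 0.2829 -0.0697] e184.7
yellow px (228, 163) A 1035 | cup [0.5242 0.2811] e5.2 hdl (np.float64(75.0), np.float64(76.0)) | saucer [0.5885 0.346 ] e19.8
```

Now lower it (0.23 → 0.012 relative), release, rise, and look.

```bash
python3 -m crank '[[0,0,-0.06,0,1],[0,0,-0.1,0,1],[0,0,-0.14,0,1],[0,0,-0.17,0,1],[0,0,-0.19,0,1],[0,0,-0.2,0,1],[0,0,-0.208,0,1],[0,0,-0.213,0,1],[0,0,-0.217,0,1],[0,0,-0.219,0,1],[0,0,-0.219,0,1],[0,0,-0.219,0,1]]'; python3 -m crank '[[0,0,0,0,-0.2],[0,0,0,0,-0.6],[0,0,0,0,-1],[0,0,0,0,-1],[0,0,0,0,-1],[0,0,0,0,-1],[0,0,0.04,0,-1],[0,0,0.1,0,-1],[0,0,0.18,0,-1],[0,0,0.26,0,-1],[0,0,0.32,0,-1],[0,0,0.32,0,-1]]'
python3 - <<'E'
from h import *
objs(*shot('wrist','p_yel'),300)
E
```

```text
time: 10.88
position: [0.46, -0.0999, 0.0186]
eef_rot: [-0.0, 0.988, -0.156, 0.001]
contact_force: [-1.0, -0.3, 5.0]
finger_gap: 0.0574
grip_force: 44.3
time: 11.88
position: [0.4626, -0.1008, 0.1833]
eef_rot: [-0.001, 0.988, -0.157, 0.004]
contact_force: [1.2, -0.6, -0.5]
finger_gap: 0.0851
grip_force: 0.0
blue px (514, 179) A 4828 | cup [ 0.4572 -0.2709] e0.8 hdl (np.float64(-147.0), np.float64(51.0)) | saucer [ 0.4273 -0.2761] e14.4
green px (455, 21) A 3410 | cup [ 0.5746 -0.2455] e8.7 hdl None | saucer [ 0.5581 -0.2507] e12.0
red px (39, 322) A 6143 | cup [0.4485 0.2127] e4.0 hdl (np.float64(135.0), np.float64(57.0)) | saucer [0.4607 0.237 ] e7.7
yellow px (223, 353) A 738 | cup [0.3931 0.0353] e6.3 hdl (np.float64(-91.0), np.float64(15.0)) | saucer [0.3876 0.0829] e7.1
yellow px (322, 229) A 10216 | cup [ 0.4503 -0.098 ] e5.3 hdl (np.float64(162.0), np.float64(43.0)) | saucer [ 0.4594 -0.1009] e1.0
```

View pics/p_yel.png

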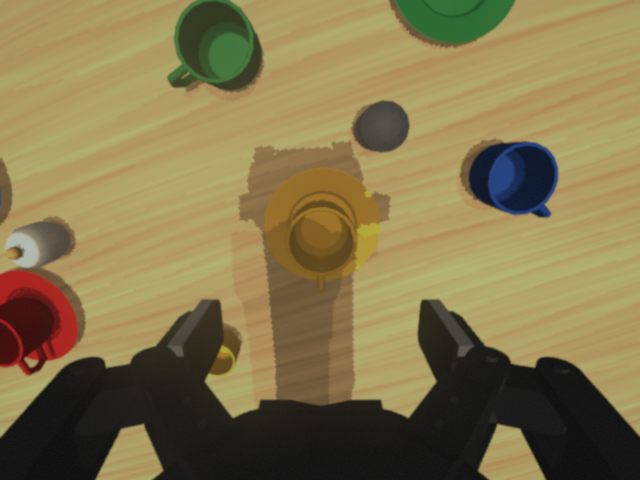

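The yellow cup is centred on its saucer at (322,228). Next the blue cup at (520,180): fit (0.4572,-0.2709), handle at -147°. Turn +51° and hover.

```bash
python3 -m crank '[[-0.005,-0.07,0,0.283,-1],[-0.005,-0.14,0,0.283,-1],[-0.005,-0.21,0,0.283,-1],[-0.005,-0.28,0,0.283,-1],[-0.005,-0.32,0,0.283,-1],[-0.005,-0.342,0,0.283,-1],[-0.005,-0.342,0,0.283,-1],[-0.005,-0.342,0,0.283,-1],[-0.005,-0.342,0,0.283,-1],[-0.005,-0.342,0,0.283,-1]]'
python3 - <<'E'
from h import *
objs(*shot('wrist'),400)
E
```

```text
time: 12.77
position: [0.4563, -0.2708, 0.1767]
eef_rot: [-0.001, 0.959, 0.282, -0.001]
contact_force: [-0.3, -0.1, -0.2]
finger_gap: 0.0852
grip_force: 0.0
green px (435, 60) A 11701 | cup [ 0.6217 -0.279 ] e6.3 hdl (np.float64(-40.0), np.float64(42.0)) | saucer [ 0.6196 -0.2748] e6.0
yellow px (156, 116) A 13192 | cup [ 0.4569 -0.0978] e3.6 hdl (np.float64(160.0), np.float64(48.0)) | saucer [ 0.4588 -0.0997] e1.8
```

```bash
sed -i "s/vmin=35/vmin=18/" h.py
python3 - <<'E'
from h import *
im,*c=shot('wrist','w_blue'); objs(im,*c,400)
h=cv2.cvtColor(im,cv2.COLOR_RGB2HSV); print(h[190:270:10,320].tolist())
E
```

```text
green px (435, 61) A 11702 | cup [ 0.6235 -0.2746] e6.6 hdl (np.float64(-48.0), np.float64(44.0)) | saucer [ 0.6211 -0.2748] e6.3
yellow px (156, 116) A 13164 | cup [ 0.4569 -0.0977] e3.6 hdl (np.float64(160.0), np.float64(48.0)) | saucer [ 0.4588 -0.0997] e1.8
[[18, 121, 137], [122, 58, 62], [118, 86, 74], [118, 90, 74], [116, 85, 75], [115, 93, 82], [118, 62, 70], [132, 22, 59]]
```

Shaded blue is desaturated, so I lower the saturation limit for blue.

```bash
sed -i "s/    if c=='yellow'/    if c=='blue': smin=40\n    if c=='yellow'/;s/(105,130)/(103,130)/" h.py
python3 - <<'E'
from h import *
objs(*shot('wrist'),700)
E
```

```text
blue px (322, 241) A 3921 | cup [ 0.4587 -0.2714] e0.9 hdl (np.float64(-149.0), np.float64(47.0)) | saucer [ 0.4357 -0.2535] e16.1
green px (435, 61) A 11772 | cup [ 0.622  -0.2794] e6.5 hdl (np.float64(-41.0), np.float64(43.0)) | saucer [ 0.621  -0.2748] e6.1
yellow px (156, 116) A 13144 | cup [ 0.4569 -0.0977] e3.6 hdl (np.float64(160.0), np.float64(48.0)) | saucer [ 0.4588 -0.0997] e1.8
```

View pics/w_blue.png

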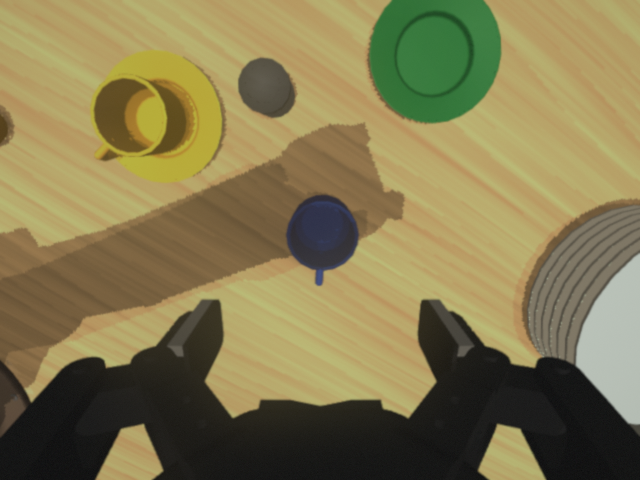

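The blue cup is at (322,233) with its handle straight down at (319,278), aligned. Grasp it.

```bash
python3 -m crank '[[0.002,0,-0.06,0,-1],[0.002,0,-0.12,0,-1],[0.002,0,-0.19,0,-1],[0.002,0,-0.25,0,-1],[0.002,0,-0.29,0,-1],[0.002,0,-0.315,0,-1],[0.002,0,-0.331,0,-1],[0.002,0,-0.331,0,-1],[0.002,0,-0.331,0,-1],[0.002,0,-0.331,0,1],[0.002,0,-0.331,0,1],[0.002,0,-0.331,0,1],[0.002,0,-0.331,0,1],[0.002,0,-0.331,0,1],[0.002,0,-0.331,0,1],[0.002,0,-0.331,0,1],[0.002,0,-0.331,0,1],[0.002,0,-0.331,0,1],[0.002,0,-0.331,0,1]]'
```

```text
time: 14.5
position: [0.4587, -0.2713, 0.0136]
eef_rot: [0.001, 0.959, 0.283, 0.001]
contact_force: [-1.1, 1.5, 5.8]
finger_gap: 0.0582
grip_force: 41.9
```

```bash
python3 -m crank '[[0,0,0.06,0,1],[0,0,0.13,0,1],[0,0,0.2,0,1],[0,0,0.25,0,1],[0.02,0.06,0.25,0,1],[0.05,0.13,0.25,0,1],[0.08,0.2,0.25,0,1],[0.11,0.27,0.25,0,1],[0.13,0.34,0.25,0,1],[0.15,0.41,0.25,0,1],[0.17,0.48,0.25,0,1],[0.19,0.55,0.25,0,1],[0.21,0.62,0.25,0,1],[0.23,0.69,0.25,0,1],[0.25,0.76,0.25,0,1],[0.27,0.82,0.25,0,1],[0.29,0.88,0.25,0,1],[0.31,0.9,0.25,0,1],[0.319,0.92,0.25,0,1],[0.319,0.92,0.25,0,1]]'
python3 -m crank '[[0,0.06,0,0,1],[0,0.1,0,0,1],[0,0.1,0,0,1],[0,0.1,0,0,1]]'
python3 - <<'E'
from h import *
for n in ('wrist',): objs(*shot(n,'h_blue'),700)
E
```

```text
time: 16.17
position: [0.6178, 0.1913, 0.1374]
eef_rot: [-0.0, 0.959, 0.285, 0.0]
contact_force: [-0.0, -0.0, -1.4]
finger_gap: 0.0582
grip_force: 43.8
time: 16.5
position: [0.6169, 0.2388, 0.1374]
eef_rot: [0.0, 0.959, 0.284, -0.0]
contact_force: [0.0, -0.7, -1.0]
finger_gap: 0.0581
grip_force: 43.8
blue px (321, 286) A 30138 | cup [0.5252 0.1787] e14.5 hdl (np.float64(159.0), np.float64(69.0)) | saucer [0.5582 0.2004] e38.5
green px (598, 401) A 3170 | cup [ 0.6281 -0.0652] e5.3 hdl (np.float64(95.0), np.float64(44.0)) | saucer [ 0.6026 -0.1025] e13.3
```

View pics/h_blue.png

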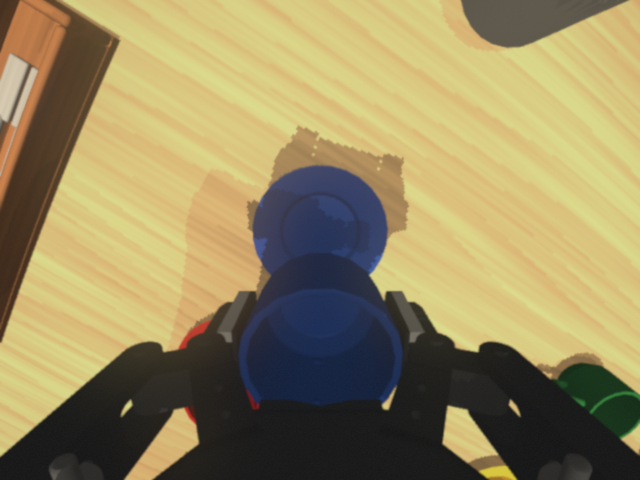

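The blue saucer's ring is at (320,230), matching the held cup just as the red one did. Lower and release.

```bash
python3 -m crank '[[0,0,-0.06,0,1],[0,0,-0.11,0,1],[0,0,-0.15,0,1],[0,0,-0.18,0,1],[0,0,-0.2,0,1],[0,0,-0.215,0,1],[0,0,-0.225,0,1],[0,0,-0.232,0,1],[0,0,-0.236,0,1],[0,0,-0.239,0,1],[0,0,-0.239,0,1],[0,0,-0.239,0,1]]'; python3 -m crank '[[0,0,0,0,-0.2],[0,0,0,0,-0.6],[0,0,0,0,-1],[0,0,0,0,-1],[0,0,0,0,-1],[0,0,0,0,-1],[0,0,0.04,0,-1],[0,0,0.1,0,-1],[0,0,0.18,0,-1],[0,0,0.26,0,-1],[0,0,0.32,0,-1],[0,0,0.32,0,-1]]'
python3 - <<'E'
from h import *
objs(*shot('wrist','p_blue'),700)
E
```

```text
time: 17.55
position: [0.6181, 0.2391, 0.0188]
eef_rot: [-0.0, 0.959, 0.284, 0.001]
contact_force: [-0.9, 0.2, 3.5]
finger_gap: 0.0577
grip_force: 44.1
time: 18.55
position: [0.6211, 0.2399, 0.1855]
eef_rot: [-0.001, 0.959, 0.283, 0.006]
contact_force: [0.5, 0.9, 0.9]
finger_gap: 0.0857
grip_force: 0.0
blue px (319, 229) A 9779 | cup [0.6096 0.2342] e5.1 hdl (np.float64(-149.0), np.float64(43.0)) | saucer [0.6168 0.2385] e1.6
red px (249, 350) A 6131 | cup [0.4589 0.2328] e2.3 hdl (np.float64(43.0), np.float64(64.0)) | saucer [0.4592 0.2338] e8.3
yellow px (498, 458) A 1183 | cup [ 0.5122 -0.0652] e4.5 hdl None | saucer [ 0.5198 -0.1404] e12.2
```

```bash
python3 -m crank '[[0.022,-0.07,0,0.36,-1],[0.022,-0.14,0,0.36,-1],[0.022,-0.21,0,0.36,-1],[0.022,-0.28,0,0.36,-1],[0.022,-0.35,0,0.36,-1],[0.022,-0.42,0,0.36,-1],[0.022,-0.49,0,0.36,-1],[0.022,-0.55,0,0.36,-1],[0.022,-0.6,0,0.36,-1],[0.022,-0.616,0,0.36,-1],[0.022,-0.616,0,0.36,-1],[0.022,-0.616,0,0.36,-1]]'
python3 - <<'E'
from h import *
objs(*shot('wrist','w_green'),700)
E
```

```text
time: 19.6
position: [0.6281, -0.0681, 0.1768]
eef_rot: [-0.001, 0.659, 0.752, -0.0]
contact_force: [1.1, 0.5, -0.0]
finger_gap: 0.0854
grip_force: 0.0
green px (310, 384) A 1494 | cup [ 0.6412 -0.2083] e8.0 hdl (np.float64(-46.0), np.float64(14.0)) | saucer [ 0.6448 -0.295 ] e10.4
yellow px (133, 232) A 10452 | cup [ 0.4554 -0.1011] e2.2 hdl (np.float64(165.0), np.float64(47.0)) | saucer [ 0.4574 -0.1019] e3.1
yellow px (31, 52) A 2922 | cup [0.3982 0.0356] e5.2 hdl (np.float64(120.0), np.float64(38.0)) | saucer [0.3543 0.004 ] e14.3
```

View pics/w_green.png

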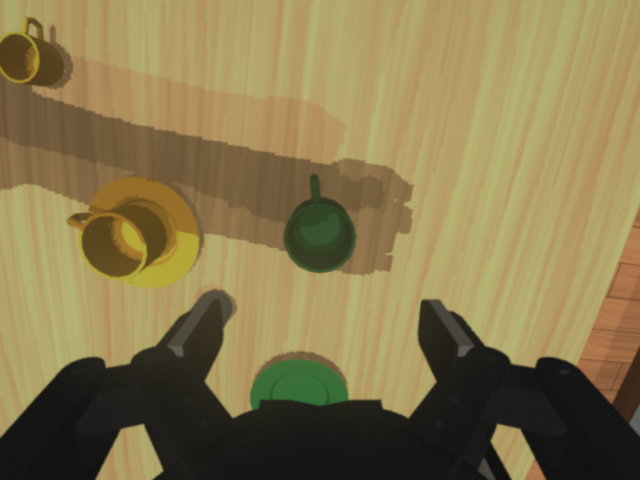

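The green cup is at (319,235) with its handle up at (315,188), within about 6° of the axis. Measure with a looser green mask.

```bash
sed -i "s/    if c=='blue': smin=40/    if c in('blue','green'): smin=dict(blue=40,green=70)[c]/; s/(50,85)/(48,92)/" h.py
python3 - <<'E'
from h import *
objs(*shot('wrist'),700)
E
```

```text
green px (298, 386) A 3241 | cup [ 0.6294 -0.2146] e9.5 hdl (np.float64(-130.0), np.float64(67.0)) | saucer [ 0.6318 -0.2761] e12.3
green px (323, 227) A 1306 | cup [ 0.6408 -0.1022] e1000.0 hdl (np.float64(84.0), np.float64(50.0)) | saucer [ 0.6501 -0.1141] e10.4
yellow px (133, 233) A 10431 | cup [ 0.4553 -0.1011] e2.2 hdl (np.float64(166.0), np.float64(47.0)) | saucer [ 0.4574 -0.1018] e3.2
yellow px (31, 53) A 2918 | cup [0.3981 0.0355] e5.2 hdl (np.float64(120.0), np.float64(39.0)) | saucer [0.3531 0.0052] e14.3
```

Run:
```python
from h import *
im,*c=shot('wrist'); h=cv2.cvtColor(im,cv2.COLOR_RGB2HSV)
print(h[200:275:10,320].tolist(), h[235,280:360:8].tolist())
HUE['green']=(40,100)
m=mask(im,'green',45,10); m[300:]=0; m=cv2.morphologyEx(m,cv2.MORPH_CLOSE,np.ones((7,7))); ct=max(cv2.findContours(m,0,1)[0],key=cv2.contourArea); print(cv2.boundingRect(ct))
o=cv2.morphologyEx(m,cv2.MORPH_OPEN,cv2.getStructuringElement(2,(25,25))); ct=max(cv2.findContours(o,0,1)[0],key=cv2.contourArea); print(cv2.boundingRect(ct),circ(plane(ct,*c,.055),.03,c[2][:2,3],True))
print(plane([(319.5,236)],*c,.055))
```

```text
[[38, 110, 58], [47, 118, 67], [47, 116, 68], [53, 114, 83], [52, 115, 84], [43, 112, 66], [38, 105, 61], [39, 110, 65]] [[18, 123, 135], [36, 112, 57], [45, 114, 67], [52, 115, 84], [52, 118, 84], [53, 112, 84], [52, 118, 84], [52, 115, 80], [42, 106, 60], [50, 121, 80]]
(284, 181, 70, 93)
(288, 201, 66, 58) (array([ 0.62936798, -0.05423928]), np.float64(0.002365483863704079))
[[ 0.62835359 -0.0673018 ]]
```

```bash
sed -i "s/(48,92)/(30,92)/" h.py
python3 - <<'E'
from h import *
objs(*shot('wrist'),700)
E
```

```text
green px (298, 387) A 3758 | cup [ 0.6164 -0.22  ] e9.7 hdl (np.float64(-88.0), np.float64(51.0)) | saucer [ 0.6238 -0.2436] e12.4
green px (319, 226) A 4183 | cup [ 0.6281 -0.0703] e0.6 hdl (np.float64(103.0), np.float64(39.0)) | saucer [ 0.605  -0.0879] e14.8
yellow px (133, 233) A 10409 | cup [ 0.4551 -0.1009] e2.2 hdl (np.float64(166.0), np.float64(47.0)) | saucer [ 0.4573 -0.1018] e3.1
yellow px (32, 53) A 2928 | cup [0.3979 0.0354] e5.1 hdl (np.float64(120.0), np.float64(39.0)) | saucer [0.3541 0.0048] e14.3
```

```bash
python3 -m crank '[[0,-0.002,-0.06,0.02,-1],[0,-0.002,-0.12,0.02,-1],[0,-0.002,-0.19,0.02,-1],[0,-0.002,-0.25,0.02,-1],[0,-0.002,-0.29,0.02,-1],[0,-0.002,-0.315,0.02,-1],[0,-0.002,-0.331,0.02,-1],[0,-0.002,-0.331,0.02,-1],[0,-0.002,-0.331,0.02,-1],[0,-0.002,-0.331,0.02,1],[0,-0.002,-0.331,0.02,1],[0,-0.002,-0.331,0.02,1],[0,-0.002,-0.331,0.02,1],[0,-0.002,-0.331,0.02,1],[0,-0.002,-0.331,0.02,1],[0,-0.002,-0.331,0.02,1],[0,-0.002,-0.331,0.02,1],[0,-0.002,-0.331,0.02,1],[0,-0.002,-0.331,0.02,1]]'
```

```text
time: 21.38
position: [0.6294, -0.0701, 0.014]
eef_rot: [0.001, 0.634, 0.773, 0.001]
contact_force: [-0.8, 0.7, 6.4]
finger_gap: 0.058
grip_force: 42.0
```

```bash
python3 -m crank '[[0,0,0.06,0,1],[0,0,0.13,0,1],[0,0,0.2,0,1],[0,0,0.25,0,1],[0.002,-0.07,0.25,0,1],[0.005,-0.14,0.25,0,1],[0.005,-0.21,0.25,0,1],[0.005,-0.28,0.25,0,1],[0.005,-0.35,0.25,0,1],[0.005,-0.39,0.25,0,1],[0.005,-0.404,0.25,0,1],[0.005,-0.404,0.25,0,1],[0.005,-0.404,0.25,0,1]]'
python3 - <<'E'
from h import *
im,*c=shot('wrist','h_green')
print(plane([(320,231)],*c,.005))
E
```

```text
time: 22.47
position: [0.6311, -0.271, 0.1373]
eef_rot: [-0.0, 0.634, 0.774, 0.0]
contact_force: [0.4, 0.7, -1.7]
finger_gap: 0.0581
grip_force: 43.6
[[ 0.63121338 -0.27044782]]
```

View pics/h_green.png

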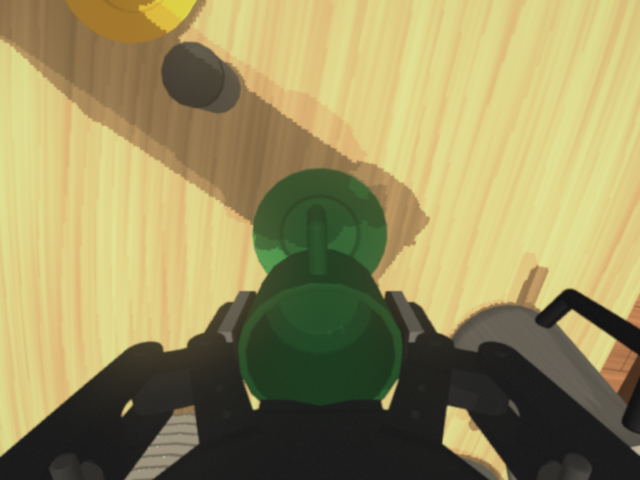

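The green saucer's ring at (320,232) lines up, and the coffee pot at (510,350) is well clear. Lower and release.

```bash
python3 -m crank '[[0,0,-0.06,0,1],[0,0,-0.11,0,1],[0,0,-0.15,0,1],[0,0,-0.18,0,1],[0,0,-0.2,0,1],[0,0,-0.215,0,1],[0,0,-0.225,0,1],[0,0,-0.232,0,1],[0,0,-0.236,0,1],[0,0,-0.239,0,1],[0,0,-0.239,0,1],[0,0,-0.239,0,1]]'; python3 -m crank '[[0,0,0,0,-0.2],[0,0,0,0,-0.6],[0,0,0,0,-1],[0,0,0,0,-1],[0,0,0,0,-1],[0,0,0,0,-1],[0,0,0.04,0,-1],[0,0,0.1,0,-1],[0,0,0.18,0,-1],[0,0,0.26,0,-1],[0,0,0.34,0,-1],[0,0.05,0.38,0,-1],[0,0.05,0.38,0,-1],[0,0.05,0.38,0,-1],[0,0.05,0.38,0,-1]]'
python3 - <<'E'
from h import *
objs(*shot('wrist','p_green'),700)
a=shot('side')[0];b=shot('scene')[0]
cv2.imwrite('pics/final.png',cv2.resize(np.vstack([a[130:420,150:600],b[170:380,110:560]])[:,:,::-1],None,fx=1.2,fy=1.2))
E
```

```text
time: 23.52
position: [0.6316, -0.2722, 0.019]
eef_rot: [0.001, 0.634, 0.773, 0.0]
contact_force: [-1.0, 1.9, 2.9]
finger_gap: 0.0578
grip_force: 44.1
time: 24.77
position: [0.6305, -0.247, 0.207]
eef_rot: [-0.0, 0.634, 0.774, -0.0]
contact_force: [-0.6, 0.4, 0.3]
finger_gap: 0.0853
grip_force: 0.0
green px (316, 238) A 8431 | cup [ 0.6317 -0.2817] e5.5 hdl None | saucer [ 0.6311 -0.2737] e0.7
yellow px (165, 45) A 9059 | cup [ 0.4606 -0.12  ] e3.1 hdl None | saucer [ 0.459  -0.1014] e7.4
```

View pics/final.png

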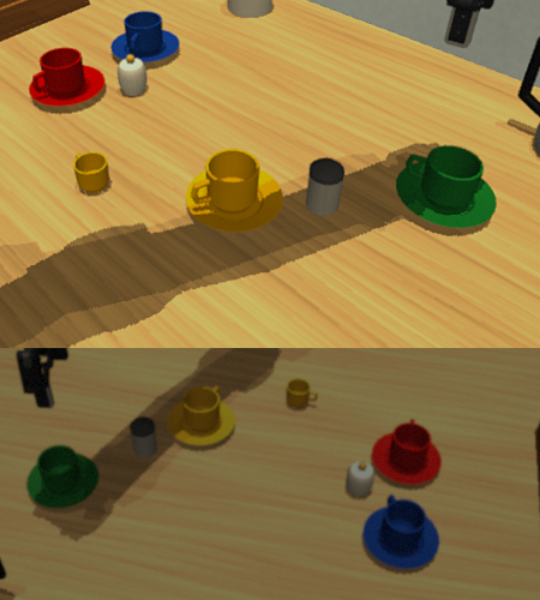

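All four cups stand upright and centred on their own saucers: red (62,72), blue (143,33), yellow (233,180), green (452,178). The pot (132,76) and the shaker (325,187) are undisturbed. Handing in.

```bash
python3 -c "
from plant import ticket; print(ticket.close_job())"
```

```text
the job is handed in; nothing more can be done
None
```

I set all four cups upright on the saucers of their own colours and handed the job in at about 25 s of the 112 s allowed; the final pictures show the sugar pot and shaker still standing in place, but the judge returned no result.

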